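# Lock the lamp cartridge down in a microscope foot

## Robot

A 6-joint arm with a two-finger parallel gripper is mounted at the origin on the work surface. World frame = base frame: x ahead of the robot, y to its left, z up, the work surface at z = 0. Lengths are in m, angles in rad, forces in N, time in s.
With the tool pointing down it reaches from about 0.35 to 0.975 m from the base axis. Payload 17.4 kg.
Tool frame: the origin (TCP) lies at the very end of the fingers, on their centre line; the grasp point (between the pads) lies 19 mm behind it; z points along the fingers, y is the line along which they close (so a half turn about z gives the same grasp; the last joint's range is limited). The gripper opens to 85 mm and grips with 20 to 120 N. Pads are 22 mm wide; open, the fingers measure 114 mm over their backs; the gripper's body (76 mm by 85 mm) begins 54 mm behind the grasp point. The pads swing forward as they close: fully open they stand 13 mm farther back than shut.
Start: joints at [1.225, 0.116, 1.442, -0, 1.584, -0.038], TCP at [0.205, 0.643, 0.231] pointing down, gripper open.
Joint ranges: [-2.83, 2.83], [-0.83, 2.19], [0.07, 2.5], [-1.14, 4.28], [0.01, 3], [-2.97, 2.97]. Speed limits (rad/s): [1.89, 1.89, 2.22, 3.14, 3.14, 3.14].

## Interface

Orientations are given as a unit quaternion [x, y, z, w].
In Python, from plant import manip, cams gives the robot as it stands.
- The arm moves only by the tool carry_out, never from a script. Its argument "moves" is a list of rows, each a list of 4 numbers: the shift along the tool's x, y, z in mm, then the turn about the tool's z in degrees. In form: [[dx, dy, dz, spin], ...]. A call has 1 to 10 rows; each row is the pose to reach, as a shift and turn from the pose commanded when the call began, along the tool's axes at that moment; what a row does not reach only later rows make up. A row lasts 1/12 s, in which the tool goes at most 41.7 mm and 7.16 degrees, less where a joint would pass 70% of its speed; a pose out of reach is approached as far as the arm can. A call with a gripper value outside its range is refused whole. "gripper" is the finger opening in mm, from 0 to 85.4, set as the call begins (left out, the last holds). The fingers move at their own pace and stop on an object; "force" is the grip in N (left out, the last holds). Time passes only in rows, so rows that repeat a pose let the fingers close. It gives the time, the measured TCP pose, the force, the opening and the grip force at its end, in the units of the state.
- manip.read_state(): the state, without advancing time (a new reading comes with each control period).
- cams.grab_frame(name): name is "scene" or "top"; returns the picture (384x512x3 uint8, blue, green, red); there is no depth.
- cams.camera_model(name): a dict with "mtx" (3x3 intrinsics, pixels), "extrinsics" (4x4, takes a point from world to camera coordinates). Camera axes: x right, y down, z forward; pixel columns grow to the right and rows downward; lengths in m; the calibration is good to about 2 mm. A picture is of the moment at which its call begins. camera_model takes no time and is no camera call.
- manip.job_done(): hands the job in; it is judged then, once.
The state is a dict: "time_s": time; "joints": joint angles; "qvel": joint speeds; "joint_efforts": joint torques, N m; "ee_pos": TCP position; "ee_rot": TCP orientation; "wrist_force": force on the tool from outside, world axes, zero at the start; "ft_torque": the same for the moment, N m; "width": opening from 0.0 (shut) to 1.0 (fully open); "gripper_force": force on a finger pad.
Only numpy, scipy, OpenCV 4.12 (cv2) and the standard library are available. Lean on these libraries where they do the work, as an engineer would, in place of code of your own. Each camera call takes 0.05 s, during which the arm holds its last target. There are 200 camera calls.

## Task

The spring-loaded lamp cartridge is standing up out of the microscope foot. Using the knob on its keeper bar, press the cartridge down gently until you feel it touch the soft stop at the bottom, then, keeping it down, slide the keeper bar fully home under the steel catch and let go, so that the cartridge stays locked down. Do not force anything, against the bottom stop or against the catch, and leave the things lying around it where they are.

Things in the scene. Friction and masses are not known exactly. Their poses are not given: they have to be found in the camera images.
- foot: Microscope foot, a white block with a blue band, fixed to the table: 160 mm (its x) by 240 mm (its y) by 45 mm high, origin at the centre of its underside, z up. The cartridge stands on the vertical line through the origin; the catch stands towards the foot's +y.
- knob_top (a point): Centre of the top face of the black knob on the keeper bar (axes parallel to the foot's). The knob is 14 mm wide along the foot's x, 28 mm long along y and stands 26 mm above the bar: pinch it across its width from above. With the cartridge up and the bar at 0 it is 113 mm above the foot's underside and 8 mm to -y of the cartridge's axis.
- bar_end (a point): Middle of the leading (+y) end of the keeper bar, at its upper face, 48 mm from the knob's centre. The flat steel bar is 20 mm wide, 6 mm thick and 65 mm long along the foot's y; it lies on the cartridge's top, is carried by it and goes down with it. Its upper face is the knob's foot, 87 mm above the foot's underside when the cartridge is up.
- cartridge (a joint): Black round lamp cartridge, 64 mm wide; m, 0 up, grows as pressed down. Damped spring: about 4 N at first, 0.3 N more per mm. After 3 to 21 mm (differs by unit) the bar clears the catch plate's lower edge; 1.5 mm deeper a rubber stop adds 20 N per mm: that steep rise tells the bottom, where the bar slides freely under the catch. Higher up its end runs into the catch.
- keeper (a joint): Steel keeper bar; m, 0 open, growing as it slides along the foot's +y to its end stop at 0.018 (fully home). It starts between 0 and 0.004 and meets the catch's face at 0.006. About 1.5 N of friction; it stays where it is left.
- catch: Steel catch on the foot, its origin on the foot's upper face 52 mm from the cartridge's axis towards the foot's +y; same yaw as the foot. Two fixed posts 44 mm apart (along the foot's x), 59 mm high, hold a plate between them, 12 mm thick (y) and 20 mm high, whose lower edge is 21 to 39 mm above the origin (set differently on each unit). The rubber stop hidden in the foot belongs to it.
- objective: Loose aluminium microscope objective, 24 mm in diameter, 42 mm tall, standing on the foot; origin under its centre. Leave alone.
- lock_ring: Loose brass ring, 30 mm in diameter, 6 mm high, lying on the foot; origin under its centre. Leave alone.
- screwdriver: Loose screwdriver, black handle, 160 mm long, lying on the table; origin under its middle. Leave alone.
- eyepiece: Loose black eyepiece, 36 mm in diameter, 50 mm tall, standing on the table; origin under its centre. Leave alone.
- oil_bottle: Loose amber dropper bottle, 32 mm in diameter, 70 mm tall; origin under its centre. Leave alone.
- slide_box: Loose brown slide box, 85 by 100 by 32 mm; origin under its centre. Leave alone.
- jar: Loose glass jar, 54 mm in diameter, 60 mm tall; origin under its centre. Leave alone.
- dish: Loose shallow glass dish, 76 mm in diameter, 18 mm high; origin under its centre. Leave alone.

How it is judged:
By the outcome, as a careful person would: the job done as asked, in the order asked, and still so for the second after the job is handed in, with the robot touching nothing.
It also fails if it takes over 67 s, if anything falls off the work surface, if the arm or the gripper's body presses on something with over 40 N, if the wrist force passes 120 N, or if a joint passes its speed limit or range.

## Working session

There is one attempt and no reset: what is moved stays moved. The work goes in short steps, Python scripts to look and compute and a tool call to move; the robot and the scene stay as the last step left them, time stands still between calls to the robot, and variables do not carry over. Pictures are saved under pics/ and viewed, at most 10 in all, crops included, and the job is handed in when it is done.

Besides the shell and the picture viewer there is one more tool, called by a JSON object that holds its "method" and its "body", one argument or row to a line. carry_out: Moves the arm, as the interface text tells. Its arguments: {"type":"object","properties":{"moves":{"type":"array","items":{"type":"array","items":{"type":"number"}}},"gripper":{"type":"number"},"force":{"type":"number"}},"required":["moves"]}

```bash
mkdir -p pics; python3 - <<'E'
from plant import manip,cams
import cv2
s=manip.read_state();print(s)
for n in("scene","top"):
    cv2.imwrite(f"pics/{n}0.png",cams.grab_frame(n)); m=cams.camera_model(n);print(n,m["mtx"],m["extrinsics"])
E
```

```text
{'time_s': 0.0, 'joints': array([ 1.22520688e+00,  1.16493957e-01,  1.44228721e+00,  2.64910580e-06,
        1.58399401e+00, -3.78292607e-02]), 'qvel': array([ 4.57520971e-04,  6.60407359e-04,  4.53157483e-04,  8.39491100e-04,
        1.51641824e-03, -4.77880423e-05]), 'joint_efforts': array([-8.88689428e-04, -7.32051229e+01, -6.32445145e+01, -2.22074596e-04,
        6.85334962e-03,  1.36245268e-05]), 'ee_pos': array([0.20443438, 0.64309166, 0.23054317]), 'ee_rot': array([ 1.53273478e-01,  9.88183632e-01, -5.80178725e-04, -1.13957793e-04]), 'wrist_force': array([ 0.17046724, -0.7000967 ,  0.0282469 ]), 'ft_torque': array([-0.05064098,  0.01036521,  0.01878215]), 'gripper_force': 0.0, 'width': 0.9996988740690138}
scene [[356.0846943    0.         254.37447404]
 [  0.         356.0846943  191.04480818]
 [  0.           0.           1.        ]] [[ 0.70731523  0.70675907 -0.01402825 -0.45211411]
 [ 0.48045694 -0.49520219 -0.72383419 -0.18727379]
 [-0.5185232   0.50523897 -0.68983134  1.04169884]
 [ 0.          0.          0.          1.        ]]
top [[428.50528928   0.         245.05631126]
 [  0.         428.50528928 189.77732087]
 [  0.           0.           1.        ]] [[-1.56382631e-02 -9.99877711e-01 -9.28273356e-05  3.82716067e-02]
 [-9.97026256e-01  1.56006721e-02 -7.54669773e-02  5.93578480e-01]
 [ 7.54591966e-02 -1.08762115e-03 -9.97148297e-01  9.85828742e-01]
 [ 0.00000000e+00  0.00000000e+00  0.00000000e+00  1.00000000e+00]]
```

View pics/scene0.png

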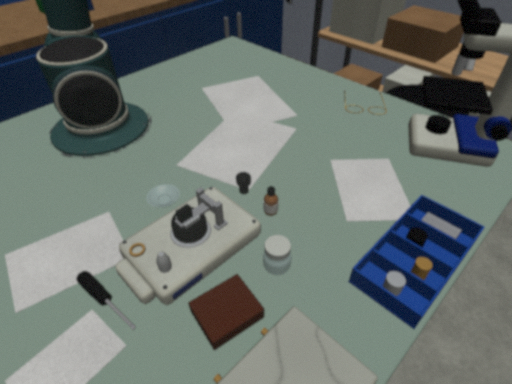

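View pics/top0.png

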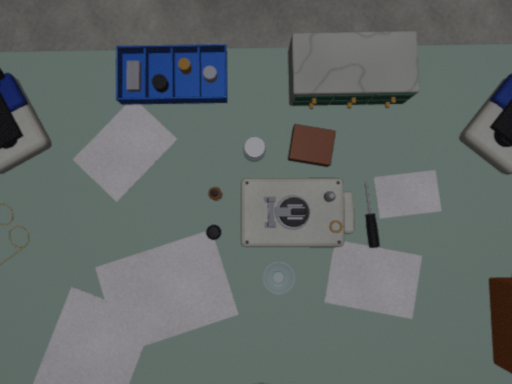

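The scene view shows the foot near (190,240), with the cartridge, knob and catch near (195,215). In the top view the foot's centre is near (293,212), with the catch to the left at (270,212). That puts the foot's +y roughly along world +y.

```bash
python3 - <<'E'
import cv2,numpy as np
t=cv2.imread("pics/top0.png")[170:255,232:362]; s=cv2.imread("pics/scene0.png")[180:300,110:270]
a=cv2.resize(t,None,fx=6,fy=6,interpolation=cv2.INTER_CUBIC);cv2.imwrite("pics/t1.png",a)
b=cv2.resize(s,None,fx=5,fy=5,interpolation=cv2.INTER_CUBIC);cv2.imwrite("pics/s1.png",b)
E
```

```text
(no output)
```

View pics/t1.png

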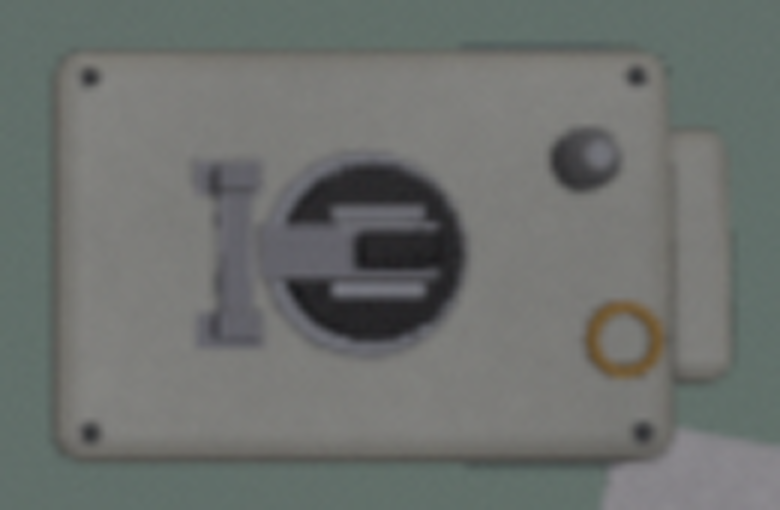

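View pics/s1.png

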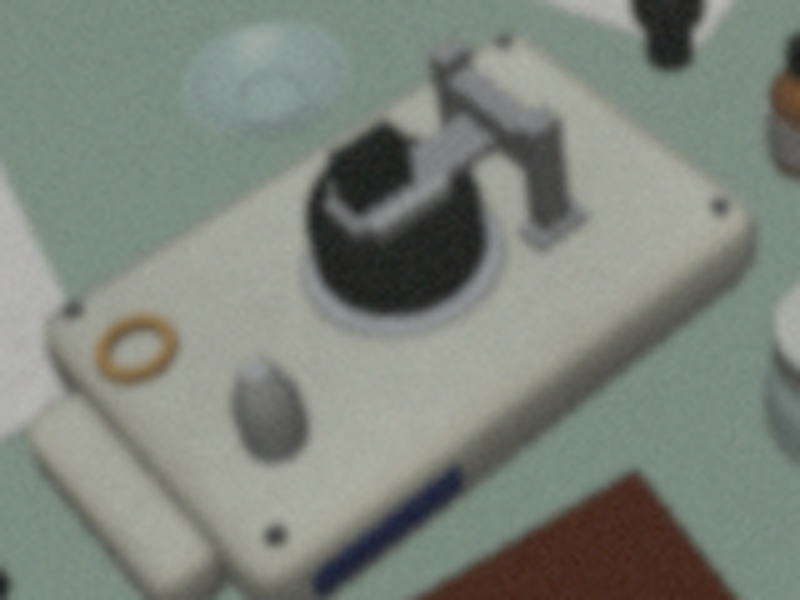

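The top crop shows the foot's four screws at crop (90,77), (637,76), (643,433) and (90,433). The knob spans about x 355–447, y 231–270, and the bar ends under the catch plate at x≈260. The scene crop agrees: knob near (375,150), objective near (270,410), and the ring at (137,347) well clear.

```bash
cat > h.py <<'E'
import numpy as np
from plant import manip,cams
from scipy.spatial.transform import Rotation as R
def ray(n,px,z):
    m=cams.camera_model(n);E=m["extrinsics"];c=-E[:3,:3].T@E[:3,3]
    d=E[:3,:3].T@np.linalg.solve(m["mtx"],[px[0],px[1],1.]);return c+d*(z-c[2])/d[2]
def proj(n,p):
    m=cams.camera_model(n);E=m["extrinsics"];q=m["mtx"]@(E[:3,:3]@p+E[:3,3]);return q[:2]/q[2]
E
python3 - <<'E'
from h import *
T=lambda p:(p[0]/6+232-.4,p[1]/6+170-.4)
S=lambda p:(p[0]/5+110-.4,p[1]/5+180-.4)
def foot(n,f,pts):
    P=np.array([ray(n,f(p),.045)for p in pts]);c=P.mean(0)
    y=(P[0]+P[3]-P[1]-P[2]);yaw=np.degrees(np.arctan2(-y[0],y[1]));
    print(n,c,yaw,[np.linalg.norm(P[i]-P[(i+1)%4]).round(4) for i in range(4)]);return c,yaw
c1,y1=foot("top",T,[(90,77),(637,76),(643,433),(90,433)])
c2,y2=foot("scene",S,[(719,206),(275,535),(72,308),(505,42)])
for e in((355,250),(447,250),(400,231),(400,270)): print(ray("top",T(e),.113))
c=(c1+c2)/2;yaw=np.radians((y1+y2)/2);ux=np.array([np.cos(yaw),np.sin(yaw),0]);uy=np.array([-ux[1],ux[0],0])
for k in(0,.004):
    p=c+uy*(-.008+k);p[2]=.113
    for dx,dy in((-1,-1),(-1,1),(1,1),(1,-1)):
        q=proj("scene",p+ux*.007*dx+uy*.014*dy);r=proj("top",p+ux*.007*dx+uy*.014*dy)
        print(k,((q-[110,180]+.4)*5).round(),((r-[232,170]+.4)*6).round())
E
```

```text
top [ 0.5398657  -0.07873054  0.045     ] -0.8435906817760215 [np.float64(0.21), np.float64(0.1362), np.float64(0.2101), np.float64(0.1358)]
scene [ 0.54031377 -0.07612425  0.045     ] -0.9571619403703026 [np.float64(0.2101), np.float64(0.1369), np.float64(0.2101), np.float64(0.1349)]
[ 0.53976551 -0.06768334  0.113     ]
[ 0.539254   -0.10038323  0.113     ]
[ 0.54626511 -0.08384672  0.113     ]
[ 0.53241839 -0.08350035  0.113     ]
0 [313. 158.] [444. 268.]
0 [377. 119.] [366. 268.]
0 [400. 138.] [365. 229.]
0 [336. 178.] [444. 229.]
0.004 [322. 152.] [433. 268.]
0.004 [386. 113.] [354. 268.]
0.004 [409. 132.] [354. 229.]
0.004 [345. 173.] [433. 229.]
```

{"method": "carry_out", "body": {
  "moves": [
    [-27,-29.6,0,7],
    [-54,-59.2,0,14],
    [-81,-88.8,0,21],
    [-108,-118.4,0,28],
    [-135,-148,0,35],
    [-162,-177.6,0,42],
    [-189,-207.2,0,49],
    [-216,-236.8,0,56],
    [-243,-266.4,0,63],
    [-270,-296,0,70]
  ],
  "gripper": 45
}}

```text
time_s: 0.93
ee_pos: [0.3723, 0.2776, 0.2312]
ee_rot: [0.694, 0.72, 0.0, 0.0]
wrist_force: [0.9, -0.3, -0.4]
width: 0.52
gripper_force: 0.0
```

```bash
cat >> h.py <<'E'
def go(x,y,z,yaw):
    s=manip.read_state();r=R.from_quat(s["ee_rot"]);M=r.as_matrix()
    print("t",s["time_s"],"pos",s["ee_pos"],"tilt z",M[:,2].round(4),"move mm",(M.T@(np.array([x,y,z])-s["ee_pos"])*1000).round(1),
     "spin",round(np.degrees(np.arctan2(M[1,1],M[0,1]))-yaw,2),"F",s["wrist_force"].round(2))
E
python3 -c "
from h import *
go(.5395,-.085,.15,-.9)"
```

```text
t 0.9333 pos [0.37227102 0.27755559 0.23118915] tilt z [ 1.e-04  1.e-04 -1.e+00] move mm [-368.3  154.2   81.2] spin 2.94 F [ 0.95 -0.31 -0.41]
```

{"method": "carry_out", "body": {
  "moves": [
    [-37,15.4,0,1],
    [-74,30.8,0,2],
    [-111,46.2,0,3],
    [-148,61.6,0,3],
    [-185,77,0,3],
    [-222,92.4,10,3],
    [-259,107.8,25,3],
    [-296,123.2,45,3],
    [-333,138.6,65,3],
    [-369.8,154,81,3]
  ]
}}

```text
time_s: 1.77
ee_pos: [0.5379, -0.0784, 0.1522]
ee_rot: [0.711, 0.703, -0.0, -0.0]
wrist_force: [-0.2, 1.2, -0.4]
width: 0.524
gripper_force: 0.0
```

{"method": "carry_out", "body": {
  "moves": [
    [0,0,0,0],
    [0,0,0,0],
    [0,0,0,0]
  ]
}}

```text
time_s: 2.02
ee_pos: [0.5377, -0.0763, 0.1536]
ee_rot: [0.711, 0.703, -0.0, -0.0]
wrist_force: [-0.5, 0.3, 0.0]
width: 0.526
gripper_force: 0.0
```

```bash
python3 -c "
from h import *
go(.5395,-.085,.093,-.9)
import cv2
a=cams.grab_frame('top')[170:255,232:362];b=cams.grab_frame('scene')[140:300,110:270]
cv2.imwrite('pics/c2.png',np.hstack([cv2.resize(b,(480,480),interpolation=2),cv2.copyMakeBorder(cv2.resize(a,(320,209),interpolation=2),0,271,0,0,0)]))"
```

```text
t 2.0167 pos [ 0.53772396 -0.07630968  0.15361937] tilt z [-5.e-04  3.e-04 -1.e+00] move mm [-8.7  1.9 60.6] spin 0.23 F [-0.51  0.26  0.02]
```

View pics/c2.png

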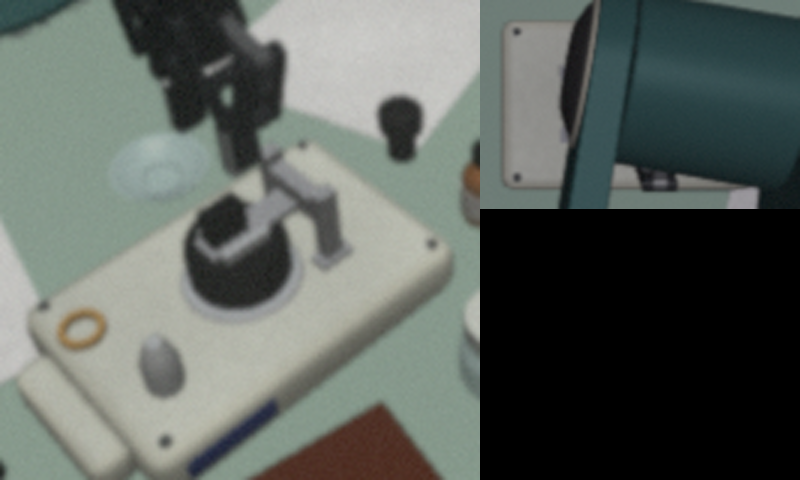

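```bash
python3 -c "
from h import *
s=manip.read_state();print(s['time_s'],s['ee_pos'],s['joints'])
for dx in(-.022,0,.022):print(((proj('scene',s['ee_pos']+[dx,0,0])-[110,140])*3).round())
print(((proj('scene',np.array([.5395,-.085,.113]))-[110,140])*3).round())
"
```

```text
2.1167 [ 0.53786058 -0.07561621  0.15439187] [-1.86699224e-01 -1.42913324e-01  1.82291688e+00  1.16784252e-04
  1.46058703e+00 -1.76603266e-01]
[191. 130.]
[213. 148.]
[236. 166.]
[213. 207.]
```

The fingers straddle the knob's x, hovering above and slightly +y of it, which matches the projection. I'll correct laterally and then descend.

{"method": "carry_out", "body": {
  "moves": [
    [-4.5,1,0,0.2],
    [-9.2,1.7,0,0.2],
    [-9.2,1.7,10,0.2],
    [-9.2,1.7,22,0.2],
    [-9.2,1.7,34,0.2],
    [-9.2,1.7,42,0.2],
    [-9.2,1.7,50,0.2],
    [-9.2,1.7,55,0.2],
    [-9.2,1.7,55,0.2],
    [-9.2,1.7,55,0.2]
  ]
}}

```text
time_s: 2.95
ee_pos: [0.5395, -0.0857, 0.0985]
ee_rot: [0.712, 0.702, -0.0, -0.0]
wrist_force: [0.4, -1.3, 0.2]
width: 0.529
gripper_force: 0.0
```

```bash
python3 -c "
from h import *
go(.5395,-.085,.0945,-.9)
import cv2
b=cams.grab_frame('scene')[170:270,130:250]
cv2.imwrite('pics/c3.png',cv2.resize(b,None,fx=5,fy=5,interpolation=2))"
```

```text
t 2.95 pos [ 0.53947774 -0.08568755  0.09851416] tilt z [-3.e-04  1.e-04 -1.e+00] move mm [0.7 0.  4. ] spin 0.06 F [ 0.38 -1.29  0.18]
```

View pics/c3.png

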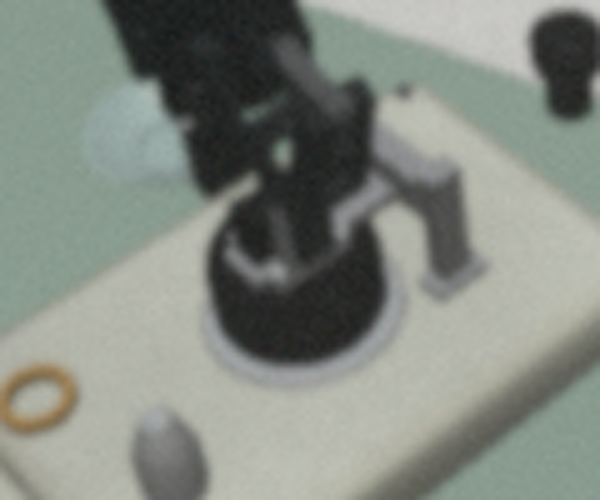

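The fingers straddle the knob at crop (270,200), clear of the catch and rails. Now lower 4 mm and pinch.

{"method": "carry_out", "body": {
  "moves": [
    [0.5,0,2,0],
    [0.5,0,4,0],
    [0.5,0,4,0],
    [0.5,0,4,0]
  ]
}}

```text
time_s: 3.33
ee_pos: [0.5395, -0.0852, 0.0946]
ee_rot: [0.712, 0.702, 0.0, -0.0]
wrist_force: [0.1, -0.2, -0.4]
width: 0.526
gripper_force: 0.0
```

{"method": "carry_out", "body": {
  "moves": [
    [0,0,0,0],
    [0,0,0,0],
    [0,0,0,0],
    [0,0,0,0],
    [0,0,0,0],
    [0,0,0,0],
    [0,0,0,0],
    [0,0,0,0]
  ],
  "gripper": 5,
  "force": 60
}}

```text
time_s: 4.0
ee_pos: [0.5396, -0.0852, 0.0949]
ee_rot: [0.712, 0.702, 0.0, 0.0]
wrist_force: [0.5, -1.0, 4.2]
width: 0.152
gripper_force: 62.0
```

{"method": "carry_out", "body": {
  "moves": [
    [0,0,0.5,0],
    [0,0,1,0],
    [0,0,1.5,0],
    [0,0,2,0],
    [0,0,2,0],
    [0,0,2,0]
  ]
}}

```text
time_s: 4.5
ee_pos: [0.5396, -0.0852, 0.0926]
ee_rot: [0.712, 0.702, 0.0, 0.0]
wrist_force: [2.2, -0.1, 5.3]
width: 0.147
gripper_force: 62.2
```

{"method": "carry_out", "body": {
  "moves": [
    [0,0,0.5,0],
    [0,0,1,0],
    [0,0,1,0],
    [0,0,1,0]
  ]
}}

```text
time_s: 4.83
ee_pos: [0.5395, -0.0852, 0.0917]
ee_rot: [0.712, 0.702, 0.0, 0.0]
wrist_force: [2.6, -0.4, 4.9]
width: 0.146
gripper_force: 62.2
```

{"method": "carry_out", "body": {
  "moves": [
    [0,0,0.5,0],
    [0,0,1,0],
    [0,0,1,0],
    [0,0,1,0]
  ]
}}

```text
time_s: 5.17
ee_pos: [0.5395, -0.0852, 0.0907]
ee_rot: [0.712, 0.702, 0.0, 0.0]
wrist_force: [2.0, 0.4, 4.7]
width: 0.143
gripper_force: 62.3
```

{"method": "carry_out", "body": {
  "moves": [
    [0,0,0.5,0],
    [0,0,1,0],
    [0,0,1,0],
    [0,0,1,0]
  ]
}}

```text
time_s: 5.5
ee_pos: [0.5396, -0.0853, 0.0898]
ee_rot: [0.712, 0.702, 0.0, 0.0]
wrist_force: [1.7, -0.1, 5.3]
width: 0.15
gripper_force: 62.3
```

{"method": "carry_out", "body": {
  "moves": [
    [0,0,0.5,0],
    [0,0,1,0],
    [0,0,1,0],
    [0,0,1,0]
  ]
}}

```text
time_s: 5.83
ee_pos: [0.5396, -0.0852, 0.0888]
ee_rot: [0.712, 0.702, 0.0, 0.0]
wrist_force: [1.8, -0.2, 5.9]
width: 0.15
gripper_force: 62.3
```

```bash
python3 -c "
from h import *
go(.5395,-.085,.0898,-.9)
import cv2
b=cams.grab_frame('scene')[170:270,130:250]
cv2.imwrite('pics/c4.png',cv2.resize(b,None,fx=5,fy=5,interpolation=2))"
```

```text
t 5.8333 pos [ 0.53958687 -0.08523397  0.08878945] tilt z [ 3.e-04 -1.e-04 -1.e+00] move mm [ 0.2 -0.1 -1. ] spin 0.06 F [ 1.77 -0.23  5.88]
```

View pics/c4.png

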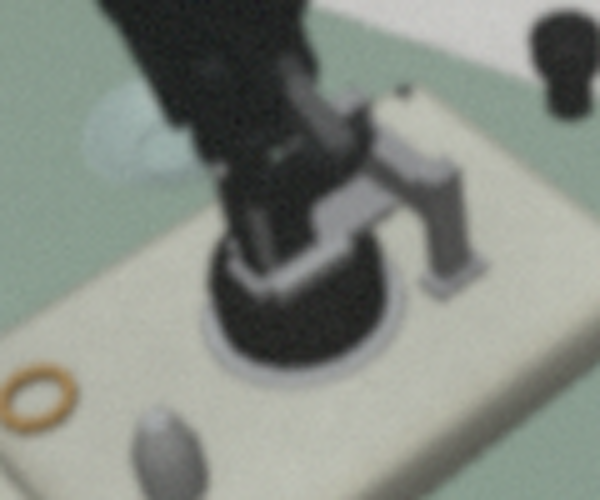

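The bar and rails have gone down with the gripper: the rail corner moved from about (270,275) to (265,293) in the crop. The pinch is holding, so I continue.

{"method": "carry_out", "body": {
  "moves": [
    [0,0,0.5,0],
    [0,0,1,0],
    [0,0,1,0],
    [0,0,1,0]
  ]
}}

```text
time_s: 6.22
ee_pos: [0.5396, -0.0852, 0.0878]
ee_rot: [0.712, 0.702, 0.0, 0.0]
wrist_force: [1.7, -0.2, 5.7]
width: 0.149
gripper_force: 62.3
```

{"method": "carry_out", "body": {
  "moves": [
    [0,0,0.5,0],
    [0,0,1,0],
    [0,0,1,0],
    [0,0,1,0]
  ]
}}

```text
time_s: 6.55
ee_pos: [0.5396, -0.0853, 0.0868]
ee_rot: [0.712, 0.702, 0.0, 0.0]
wrist_force: [1.2, 0.5, 6.3]
width: 0.149
gripper_force: 62.4
```

{"method": "carry_out", "body": {
  "moves": [
    [0,0,0.5,0],
    [0,0,1,0],
    [0,0,1,0],
    [0,0,1,0]
  ]
}}

```text
time_s: 6.88
ee_pos: [0.5396, -0.0852, 0.0859]
ee_rot: [0.712, 0.702, 0.0, 0.0]
wrist_force: [1.3, 0.3, 6.1]
width: 0.144
gripper_force: 62.4
```

{"method": "carry_out", "body": {
  "moves": [
    [0,0,0.5,0],
    [0,0,1,0],
    [0,0,1,0],
    [0,0,1,0]
  ]
}}

```text
time_s: 7.22
ee_pos: [0.5396, -0.0852, 0.0849]
ee_rot: [0.712, 0.702, 0.0, 0.0]
wrist_force: [1.6, 1.0, 6.8]
width: 0.147
gripper_force: 62.4
```

{"method": "carry_out", "body": {
  "moves": [
    [0,0,0.5,0],
    [0,0,1,0],
    [0,0,1,0],
    [0,0,1,0]
  ]
}}

```text
time_s: 7.55
ee_pos: [0.5396, -0.0852, 0.0839]
ee_rot: [0.712, 0.702, 0.0, 0.0]
wrist_force: [0.5, -0.7, 7.3]
width: 0.151
gripper_force: 62.5
```

{"method": "carry_out", "body": {
  "moves": [
    [0,0,0.5,0],
    [0,0,1,0],
    [0,0,1,0],
    [0,0,1,0]
  ]
}}

```text
time_s: 7.88
ee_pos: [0.5396, -0.0853, 0.0829]
ee_rot: [0.712, 0.702, 0.0, 0.0]
wrist_force: [1.1, 0.5, 8.4]
width: 0.146
gripper_force: 62.5
```

{"method": "carry_out", "body": {
  "moves": [
    [0,0,0.5,0],
    [0,0,1,0],
    [0,0,1,0],
    [0,0,1,0]
  ]
}}

```text
time_s: 8.22
ee_pos: [0.5396, -0.0852, 0.0819]
ee_rot: [0.712, 0.702, 0.0, 0.0]
wrist_force: [2.0, -0.5, 6.4]
width: 0.147
gripper_force: 62.6
```

{"method": "carry_out", "body": {
  "moves": [
    [0,0,0.5,0],
    [0,0,1,0],
    [0,0,1,0],
    [0,0,1,0]
  ]
}}

```text
time_s: 8.55
ee_pos: [0.5396, -0.0852, 0.0812]
ee_rot: [0.712, 0.702, 0.0, 0.0]
wrist_force: [0.5, 0.6, 10.4]
width: 0.147
gripper_force: 63.0
```

{"method": "carry_out", "body": {
  "moves": [
    [0,0,0.2,0],
    [0,0,0.4,0],
    [0,0,0.4,0],
    [0,0,0.4,0]
  ]
}}

```text
time_s: 8.88
ee_pos: [0.5397, -0.0852, 0.0811]
ee_rot: [0.712, 0.702, 0.0, 0.0]
wrist_force: [-2.4, -0.3, 13.2]
width: 0.145
gripper_force: 63.3
```

Steep rise: +3 N for 0.1 mm of motion, so the cartridge is on the soft stop. Now I slide along tool +x, which is the foot's +y.

{"method": "carry_out", "body": {
  "moves": [
    [1,0,0,0],
    [2,0,0,0],
    [3,0,0,0],
    [4,0,0,0],
    [4,0,0,0],
    [4,0,0,0]
  ]
}}

```text
time_s: 9.38
ee_pos: [0.5398, -0.0813, 0.0811]
ee_rot: [0.712, 0.702, 0.0, 0.0]
wrist_force: [-2.0, -0.2, 13.0]
width: 0.144
gripper_force: 63.3
```

{"method": "carry_out", "body": {
  "moves": [
    [0.5,0,0,0],
    [1,0,0,0],
    [1.5,0,0,0],
    [2,0,0,0],
    [2,0,0,0]
  ]
}}

```text
time_s: 9.8
ee_pos: [0.5398, -0.0794, 0.0811]
ee_rot: [0.712, 0.702, 0.0, 0.0]
wrist_force: [-1.4, -0.7, 13.6]
width: 0.15
gripper_force: 63.3
```

{"method": "carry_out", "body": {
  "moves": [
    [0.5,0,0,0],
    [1,0,0,0],
    [1.5,0,0,0],
    [2,0,0,0],
    [2,0,0,0]
  ]
}}

```text
time_s: 10.22
ee_pos: [0.5398, -0.0774, 0.0811]
ee_rot: [0.712, 0.702, 0.0, 0.0]
wrist_force: [-2.0, -0.2, 13.0]
width: 0.142
gripper_force: 63.3
```

{"method": "carry_out", "body": {
  "moves": [
    [1,0,0,0],
    [2,0,0,0],
    [3,0,0,0],
    [4,0,0,0],
    [4,0,0,0]
  ]
}}

```text
time_s: 10.63
ee_pos: [0.5399, -0.0733, 0.0811]
ee_rot: [0.712, 0.702, 0.0, 0.0]
wrist_force: [-1.4, -1.3, 13.5]
width: 0.144
gripper_force: 63.3
```

{"method": "carry_out", "body": {
  "moves": [
    [0.5,0,0,0],
    [1,0,0,0],
    [1.5,0,0,0],
    [1.5,0,0,0]
  ]
}}

```text
time_s: 10.97
ee_pos: [0.5399, -0.0719, 0.0811]
ee_rot: [0.712, 0.702, 0.0, 0.0]
wrist_force: [-1.6, -0.8, 11.8]
width: 0.148
gripper_force: 63.3
```

{"method": "carry_out", "body": {
  "moves": [
    [0.5,0,0,0],
    [1,0,0,0],
    [1,0,0,0],
    [1,0,0,0]
  ]
}}

```text
time_s: 11.3
ee_pos: [0.5399, -0.0709, 0.0811]
ee_rot: [0.712, 0.702, 0.0, 0.0]
wrist_force: [-0.2, -0.2, 12.3]
width: 0.147
gripper_force: 63.3
```

{"method": "carry_out", "body": {
  "moves": [
    [0.5,0,0,0],
    [1,0,0,0],
    [1,0,0,0],
    [1,0,0,0]
  ]
}}

```text
time_s: 11.63
ee_pos: [0.5399, -0.0699, 0.0811]
ee_rot: [0.712, 0.702, 0.0, 0.0]
wrist_force: [-1.5, -1.9, 11.8]
width: 0.144
gripper_force: 63.3
```

{"method": "carry_out", "body": {
  "moves": [
    [0.5,0,0,0],
    [1,0,0,0],
    [1,0,0,0],
    [1,0,0,0]
  ]
}}

```text
time_s: 11.97
ee_pos: [0.5399, -0.0696, 0.0811]
ee_rot: [0.712, 0.702, -0.0, 0.001]
wrist_force: [-1.3, -7.7, 12.1]
width: 0.146
gripper_force: 63.3
```

There's a clear end stop: −7.7 N in y after about 15.6 mm of travel. Now release.

{"method": "carry_out", "body": {
  "moves": [
    [0,0,0,0],
    [0,0,0,0],
    [0,0,0,0],
    [0,0,0,0],
    [0,0,0,0],
    [0,0,0,0]
  ],
  "gripper": 42
}}

```text
time_s: 12.47
ee_pos: [0.5396, -0.0686, 0.08]
ee_rot: [0.712, 0.702, -0.0, -0.0]
wrist_force: [-0.3, 0.2, -0.6]
width: 0.488
gripper_force: 0.0
```

{"method": "carry_out", "body": {
  "moves": [
    [0,0,-5,0],
    [0,0,-15,0],
    [0,0,-30,0],
    [0,0,-50,0],
    [0,0,-75,0],
    [0,0,-105,0],
    [0,0,-135,0],
    [0,0,-135,0],
    [0,0,-135,0]
  ]
}}

```text
time_s: 13.22
ee_pos: [0.5403, -0.0688, 0.218]
ee_rot: [0.712, 0.702, 0.001, 0.002]
wrist_force: [-0.2, -0.0, 0.1]
width: 0.49
gripper_force: 0.0
```

```bash
python3 -c "
from h import *
go(.5395,-.085,.0898,-.9)
import cv2
b=cams.grab_frame('scene')[170:270,130:250]
cv2.imwrite('pics/c5.png',cv2.resize(b,None,fx=5,fy=5,interpolation=2))"
```

```text
t 13.2167 pos [ 0.54032186 -0.06880901  0.21796333] tilt z [ 3.8e-03 -7.0e-04 -1.0e+00] move mm [-16.1  -1.1 128.2] spin 0.06 F [-0.25 -0.02  0.07]
```

View pics/c5.png

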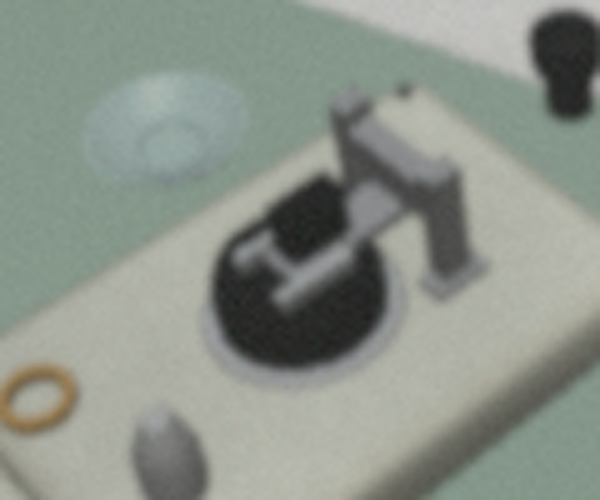

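```bash
python3 -c "
from h import *
c=np.array([.5401,-.0774,0]);a=np.radians(-.9);ux=np.array([np.cos(a),np.sin(a),0]);uy=np.array([-ux[1],ux[0],0])
for k in(.012,.015,.018):
  for dx,dy in((-1,1),(1,1),(-1,-1)):
    print(k,dx,dy,((proj('scene',c+uy*(-.008+k+.014*dy)+ux*.007*dx+[0,0,.1]+0)-[130,170]+.4)*5).round())
"
```

```text
0.012 -1 1 [308. 177.]
0.012 1 1 [331. 196.]
0.012 -1 -1 [247. 215.]
0.015 -1 1 [315. 173.]
0.015 1 1 [337. 192.]
0.015 -1 -1 [253. 211.]
0.018 -1 1 [321. 169.]
0.018 1 1 [344. 188.]
0.018 -1 -1 [260. 207.]
```

The picture shows the cartridge down and the bar under the catch plate. The knob corners at about (323,175), (347,190) and (265,208) match the fully home prediction of 18 mm. The ring, objective and dish are in place.

```bash
python3 -c "
from plant import manip
print(manip.job_done())"
```

```text
the job is handed in; nothing more can be done
None
```

The cartridge is pressed down to the soft stop and locked, with the keeper bar slid fully home under the catch; the gripper has let go and the job is handed in, at about 13 s on the robot's clock.

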